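# Dock the desk light bar flush under both catches of its rail

## Task

Push the loose aluminium light bar back against the dark wooden dock rail until its tongue has gone under both sprung catches and its rear edge lies flush against the rail at both ends, flat on the desk. The catches are too stiff to take both at once: press home one end, then the other, gently, never with more than about 20 N. Leave the cup, the bowl and the stone where they are.

Things in the scene. Friction and masses are not known exactly. Their poses are not given: they have to be found in the camera images.
- bar: loose light bar on the desk, 340 mm long (its y), 56 deep (its x). Silver body with white strip, 34 deep, 26 high; front face, to push on, at x = -28. Behind it, to x = +28, a dark steel tongue 22 deep, 12 high. Origin: underside, mid length and depth. +x roughly towards the rail, +y its left end. 0.3 to 0.6 kg. Starts with its middle 105 to 125 mm before the rail face, askew up to 0.3 rad
- rail: dark wooden dock rail fixed to the desk, 400 mm long (its y), 24 thick, 30 high (46 at its two black catch brackets, which reach 6 mm out over the front). Origin: middle of the front face, at desk height. +x points away from the robot, square to the face: the face is the plane x = 0 and the bar comes from -x. Home: bar origin at x = -28 mm
- catch_l (a point): middle of the left catch: orange sprung roller, 20 mm across, axis along y, at x = -7, y = +115 mm in the rail's frame, underside 9.5 mm above the desk. The tongue lifts it: meets it about 14 mm before home, needs 9 to 16 N (finger friction included) pushed straight in front of it to get over, then 4 to 9 N of drag for the last 7 mm up to the hard wood
- catch_r (a point): middle of the right catch, the same at y = -115 mm. Pushing at the bar's middle takes both catches at once, which is over 20 N: push in front of each in turn. With one end home the bar is still askew, and pressing the second end may draw the first out by 1 to 3 mm: press it again. Before the catches the bar slides with 1 to 2 N
- bar_left (a point): point on the bar's rear edge near its left end: x = +28, y = +165, z = 6 mm in the bar's frame. Home: at x = 0 in the rail's frame
- bar_right (a point): point on the bar's rear edge near its right end: x = +28, y = -165, z = 6 mm in the bar's frame. Home: at x = 0 in the rail's frame
- cup: terracotta stoneware cup standing on the desk off one end of the rail, 80 mm across, 85 mm high; origin at the centre of its base. Not to be disturbed
- bowl: small blue bowl standing on the desk off one end of the rail, 100 mm across, 40 mm high; origin at the centre of its base. Not to be disturbed
- stone: grey pebble paperweight on the desk behind the rail, 72 mm across, 34 mm high; origin at the centre of its base. Not to be disturbed

How it is judged:
At the end, for the whole second after the job is handed in: Both rear-edge points of the bar are within 2 mm of the rail's front face, the bar is parallel to the rail within 0.02 rad, flat on the desk (tilt under 0.04 rad, raised less than 3 mm), its middle within 45 mm of the rail's middle so that both catches hold it, at rest (x of each of bar_left, bar_right in the frame of rail above -0.002 m and angle between the x axis of bar and the x axis of rail, either way round below 0.02 rad and y of bar in the frame of rail between -0.045 and 0.045 m and angle between bar's own z axis and vertical below 0.04 rad and z of bar in the frame of rail below 0.003 m and linear speed of bar below 0.01 m/s); the robot touches nothing.
It fails at once if the robot pushes the bar with more than about 20 N (whole contact force over 22 N) (contact force between any of the fingers, the arm and bar above 22 N).
It fails at once if the cup is moved by more than 10 mm (distance of cup from where it was at the start of the episode above 0.01 m).
It fails at once if the bowl is moved by more than 10 mm (distance of bowl from where it was at the start of the episode above 0.01 m).
It fails at once if the stone is moved by more than 10 mm (distance of stone from where it was at the start of the episode above 0.01 m).
It also fails if it takes over 72 s, if anything falls off the work surface, if the arm or the gripper's body presses on something with over 40 N, if the wrist force passes 120 N, or if a joint passes its speed limit or range.

## Robot

A 6-joint arm with a two-finger parallel gripper is mounted at the origin on the work surface. World frame = base frame: x ahead of the robot, y to its left, z up, the work surface at z = 0. Lengths are in m, angles in rad, forces in N, time in s.
With the tool pointing down it reaches from about 0.35 to 0.925 m from the base axis. Payload 6.4 kg.
Tool frame: the origin (TCP) lies midway between the tips of the shut fingers; the grasp point (between the pads) lies 19 mm behind it; z points along the fingers, y is the line along which they close (so a half turn about z gives the same grasp; the last joint's range is limited). The gripper opens to 94 mm and grips with 3 to 60 N. Pads are 16 mm wide; open, the fingers measure 119 mm over their backs; the gripper's body (75 mm by 177 mm) begins 78 mm behind the grasp point.
Start: joints at [-1.391, 0.245, 1.558, -0, 1.339, -0.174], TCP at [0.225, -0.61, 0.205] pointing down, gripper open.
Joint ranges: [-3.13, 3.13], [-1.02, 2.26], [0.13, 2.54], [-0.95, 4.09], [0.21, 2.88], [-2.74, 2.74]. Speed limits (rad/s): [2.57, 2.57, 3.14, 3.14, 3.14, 3.14].

## Interface

Orientations are given as a rotation vector (axis times angle).
In Python, from cell import robot, grab_frame gives the robot as it stands. The module is installed in compiled form; this text tells all that it offers.
- The arm moves only by the shell command python3 -m handwheel 'ROWS'. ROWS is a JSON object of lists of equal length, an entry for each row: "delta_rot": the turn, a rotation vector about the tool's x, y, z in rad, a list of three; "travel": the shift along the tool's x, y, z in cm, a list of three; "claw": the finger opening in cm, from 0 to 9.4. In form: {"delta_rot": [[ax, ay, az], ...], "travel": [[dx, dy, dz], ...], "claw": [claw, ...]}. A call has 1 to 12 rows; each row is the pose to reach, as a shift and turn from the pose commanded when the call began, along the tool's axes at that moment; what a row does not reach only later rows make up. A row lasts 1/8 s, in which the tool goes at most 62.5 mm and 10.7 degrees, less where a joint would pass 70% of its speed; a pose out of reach is approached as far as the arm can. A call with a gripper value outside its range is refused whole. The fingers move at their own pace and stop on an object; the grip force is fixed at half the most. Time passes only in rows, so rows that repeat a pose let the fingers close. It gives the time, the measured TCP pose, the force, the opening and the grip force at its end, in the units of the state.
- robot.get_obs(): the state, without advancing time (a new reading comes with each control period).
- grab_frame(name): name is "scene" or "top" or "wrist"; returns a dict with "image" (480x640x3 uint8, red, green, blue), "range_z" (480x640 float32, m along the optical axis (not along the pixel's ray), 0 where there is no reading), "fx", "fy", "cx", "cy" (pixels), "k1" (the pictures are not rectified: a ray, as slopes to the right and down, at radius r is drawn at 1 + k1 r^2 times it, then the intrinsics apply), "rvec" (rotation vector, rad) and "tvec" (3), from world to camera coordinates, as OpenCV has them. Camera axes: x right, y down, z forward; pixel columns grow to the right and rows downward; lengths in m; the calibration is good to about 2 mm. A picture is of the moment at which its call begins.
- robot.finish_job(): hands the job in; it is judged then, once.
The state is a dict: "clock": time; "q": joint angles; "qvel": joint speeds; "joint_efforts": joint torques, N m; "position": TCP position; "tool_rot": TCP orientation; "ft_force": force on the tool from outside, world axes, zero at the start; "wrist_torque": the same for the moment, N m; "grip_width": finger opening in m; "finger_force": force on a finger pad.
Only numpy, scipy, OpenCV 4.12 (cv2) and the standard library are available. Lean on these libraries where they do the work, as an engineer would, in place of code of your own. Each camera call takes 0.05 s, during which the arm holds its last target. There are 200 camera calls.

## Working session

There is one attempt and no reset: what is moved stays moved. The work goes in short steps, Python scripts to look and compute and a shell command to move; the robot and the scene stay as the last step left them, time stands still between calls to the robot, and variables do not carry over. Pictures are saved under pics/ and viewed, at most 10 in all, crops included, and the job is handed in when it is done.

```bash
mkdir -p pics
cat > h.py <<'E'
import numpy as np,cv2
from cell import robot,grab_frame
def P(f,u,v,z=None):
    K=np.array([[f['fx'],0,f['cx']],[0,f['fy'],f['cy']],[0,0,1.]])
    s=cv2.undistortPoints(np.array([[[u,v]]],float),K,np.array([f['k1'],0,0,0.]))[0,0]
    # plane z or range
    R=cv2.Rodrigues(np.array(f['rvec'],float))[0];t=np.array(f['tvec'],float).ravel()
    d=R.T@np.array([s[0],s[1],1]);c=-R.T@t
    if z is None: k=float(f['range_z'][int(round(v)),int(round(u))])
    else: k=(z-c[2])/d[2]
    return c+k*d
E
python3 - <<'E'
from h import *
import pickle
for n in ('top','scene'):
    f=grab_frame(n);pickle.dump(f,open(n+'0.pkl','wb'));cv2.imwrite(f'pics/{n}0.png',f['image'][:,:,::-1])
print({k:v for k,v in robot.get_obs().items()})
E
```

```text
{'clock': 0.1, 'q': array([-1.39108632e+00,  2.45754781e-01,  1.55887210e+00,  3.62182505e-05,
        1.33868739e+00, -1.74123347e-01]), 'qvel': array([-0.00076687, -0.00295119, -0.00191579,  0.00060575,  0.00036828,
       -0.00163149]), 'joint_efforts': array([-9.70021733e-05, -4.16917777e+01, -3.15524840e+01,  6.87472522e-02,
        3.10255622e-02, -4.76031391e-05]), 'position': array([ 0.22512693, -0.60920287,  0.20445956]), 'tool_rot': array([-3.09086307e+00, -5.52589355e-01, -4.77741215e-05]), 'ft_force': array([-0.21900254, -0.27920977,  0.45380572]), 'wrist_torque': array([0.01799417, 0.03438931, 0.00841492]), 'finger_force': 0.0, 'grip_width': 0.09405973186159991}
```

View pics/top0.png

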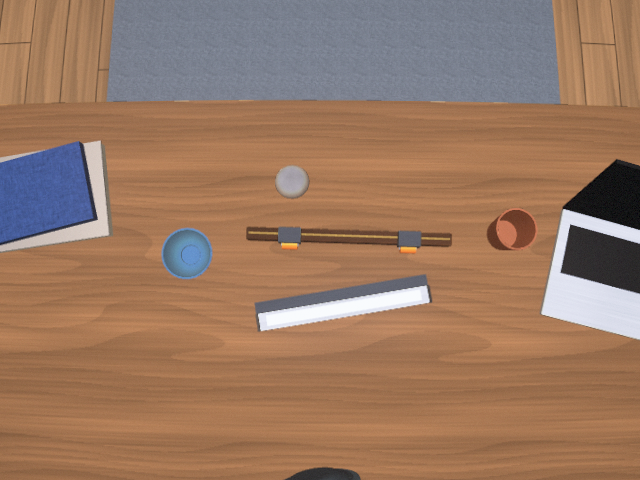

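View pics/scene0.png

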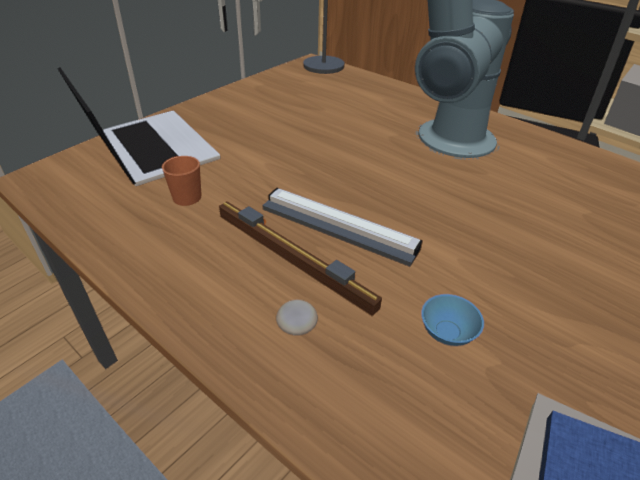

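The top view shows the rail from about (247,234) to (451,240), with catches at (289,243) and (408,249). The bar runs from (257,316) to (430,290). The bowl is at (187,254), the cup at (515,229) and the stone at (292,181). Next I'll enlarge this area to read the corners.

Run:
```python
import pickle
from h import *
f=pickle.load(open('top0.pkl','rb'));i=f['image'][:,:,::-1]
c=i[215:345,240:460];c=cv2.resize(c,None,fx=3.6,fy=3.6,interpolation=cv2.INTER_CUBIC);cv2.imwrite('pics/crop0.png',c)
```

```text
(no output)
```

View pics/crop0.png

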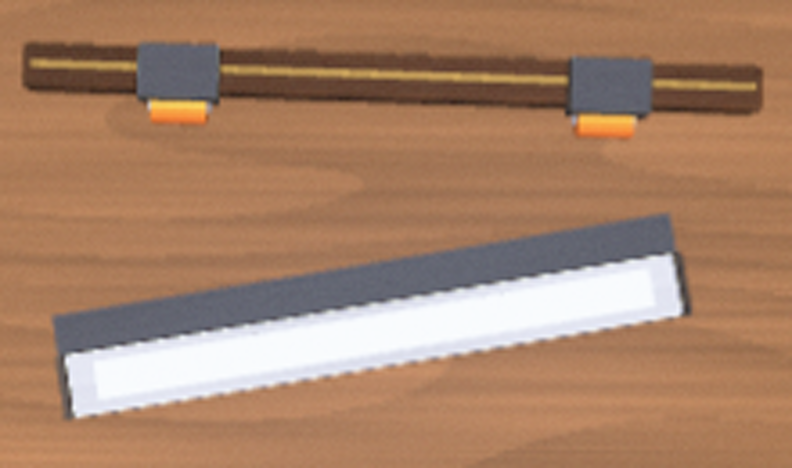

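The crop shows the rail's front edge from (24,90) to (762,112), and the rollers at (178,112) and (606,127). The tongue's rear corners are at (54,317) and (669,213). The body's front edge runs from (70,418) to (688,316).

Run:
```python
import pickle
from h import *
np.set_printoptions(precision=4,suppress=True)
f=pickle.load(open('top0.pkl','rb'))
R=cv2.Rodrigues(np.array(f['rvec'],float))[0];print('cam',-R.T@np.ravel(f['tvec']))
def c(u,v,z): return P(f,240+(u+.5)/3.6-.5,215+(v+.5)/3.6-.5,z)
for n,a in dict(railFLtop=(24,90,.03),railFL0=(24,90,0),railFRtop=(762,112,.03),railFR0=(762,112,0),railBL=(24,43,.03),railBR=(762,67,.03),rolL=(178,112,.025),rolR=(606,127,.025),tL=(54,317,.012),tR=(669,213,.012),bFL=(70,418,.026),bFR=(688,316,.026)).items(): print(n,c(*a), P(f,240+(a[0])/3.6,215+a[1]/3.6)[2])
for n,u,v,z in (('bowl',187,254,.04),('cup',515,229,.085),('stone',292,181,.03)):print(n,P(f,u,v,z))
from scipy.spatial.transform import Rotation as Q
print(Q.from_rotvec(robot.get_obs()['tool_rot']).as_matrix())
```

```text
cam [0.5336 0.0414 1.0755]
railFLtop [0.6536 0.1855 0.03  ] -0.0002800456565554832
railFL0 [0.657  0.1897 0.    ] -0.0002800456565554832
railFRtop [ 0.6437 -0.212   0.03  ] 0.0007573766251960379
railFR0 [ 0.6469 -0.2192  0.    ] 0.0007573766251960379
railBL [0.6791 0.186  0.03  ] 0.02775203885306632
railBR [ 0.6682 -0.2125  0.03  ] -0.001397572630688071
rolL [0.6426 0.1027 0.025 ] 0.029798077379973753
rolR [ 0.6357 -0.1281  0.025 ] 0.02698839571397671
tL [0.5321 0.1695 0.012 ] 0.01152673801628823
tR [ 0.5901 -0.1641  0.012 ] 0.0078000759435858935
bFL [0.4787 0.1585 0.026 ] -0.0010271028923489744
bFR [ 0.5343 -0.171   0.026 ] 0.0008195806388082705
bowl [0.6241 0.2983 0.04  ]
cup [ 0.6698 -0.3193  0.085 ]
stone [0.7696 0.0982 0.03  ]
[[ 0.9381  0.3465 -0.0003]
 [ 0.3465 -0.9381  0.0017]
 [ 0.0003 -0.0017 -1.    ]]
```

```bash
python3 -m handwheel '{"delta_rot":[[0,0,0.38],[0,0,0.38],[0,0,0.38],[0,0,0.38],[0,0,0.38],[0,0,0.38],[0,0,0.38],[0,0,0.38],[0,0,0.38],[0,0,0.38],[0,0,0.38],[0,0,0.38]],"travel":[[42.9,-48.2,0],[42.9,-48.2,0],[42.9,-48.2,0],[42.9,-48.2,0],[42.9,-48.2,0],[42.9,-48.2,0],[42.9,-48.2,0],[42.9,-48.2,0],[42.9,-48.2,0],[42.9,-48.2,0],[42.9,-48.2,0],[42.9,-48.2,0]],"claw":[9.4,9.4,9.4,9.4,9.4,9.4,9.4,9.4,9.4,9.4,9.4,9.4]}'
```

```text
clock: 1.6
position: [0.4605, -0.0078, 0.2051]
tool_rot: [-3.141, 0.036, 0.001]
ft_force: [-0.2, -0.7, -0.3]
grip_width: 0.0941
finger_force: 0.0
```

```bash
python3 -m handwheel '{"delta_rot":[[0,0,0],[0,0,0],[0,0,0],[0,0,0],[0,0,0],[0,0,0]],"travel":[[0,0,6],[0,0,12],[0,0,17],[0,0,19.3],[0,0,19.3],[0,0,19.3]],"claw":[9.4,9.4,9.4,9.4,9.4,9.4]}'
```

```text
clock: 2.35
position: [0.4615, -0.0099, 0.0136]
tool_rot: [3.141, -0.043, 0.003]
ft_force: [-0.0, -0.9, 0.3]
grip_width: 0.0936
finger_force: 0.0
```

```bash
python3 -m handwheel '{"delta_rot":[[0,0,0],[0,0,0],[0,0,0],[0,0,0],[0,0,0],[0,0,0],[0,0,0],[0,0,0],[0,0,0],[0,0,0],[0,0,0],[0,0,0]],"travel":[[1,0,0],[2,0,0],[2.3,0,0],[2.6,0,0],[2.9,0,0],[3.2,0,0],[3.5,0,0],[3.8,0,0],[4.1,0,0],[4.4,0,0],[4.7,0,0],[5.0,0,0]],"claw":[9.4,9.4,9.4,9.4,9.4,9.4,9.4,9.4,9.4,9.4,9.4,9.4]}'
python3 -m handwheel '{"delta_rot":[[0,0,0],[0,0,0],[0,0,0],[0,0,0],[0,0,0],[0,0,0],[0,0,0],[0,0,0],[0,0,0],[0,0,0],[0,0,0],[0,0,0]],"travel":[[0.3,0,0],[0.6,0,0],[0.9,0,0],[1.2,0,0],[1.5,0,0],[1.8,0,0],[2.1,0,0],[2.4,0,0],[2.7,0,0],[3.0,0,0],[3.3,0,0],[3.6,0,0]],"claw":[9.4,9.4,9.4,9.4,9.4,9.4,9.4,9.4,9.4,9.4,9.4,9.4]}'
cat > look.py <<'E'
import sys
from h import *
f=grab_frame('top');i=f['image'][:,:,::-1]
cv2.imwrite(sys.argv[1],cv2.resize(i[215:345,240:460],None,fx=3.6,fy=3.6,interpolation=cv2.INTER_CUBIC))
import pickle;pickle.dump(f,open('top.pkl','wb'))
E
python3 look.py pics/c1.png
```

```text
clock: 3.85
position: [0.5108, -0.0103, 0.0125]
tool_rot: [-3.141, 0.041, -0.0]
ft_force: [0.0, 0.8, -0.9]
grip_width: 0.0938
finger_force: 0.4
clock: 5.35
position: [0.5467, -0.0112, 0.0125]
tool_rot: [-3.141, 0.041, 0.0]
ft_force: [-1.2, 0.2, 0.4]
grip_width: 0.0938
finger_force: 0.6
```

View pics/c1.png

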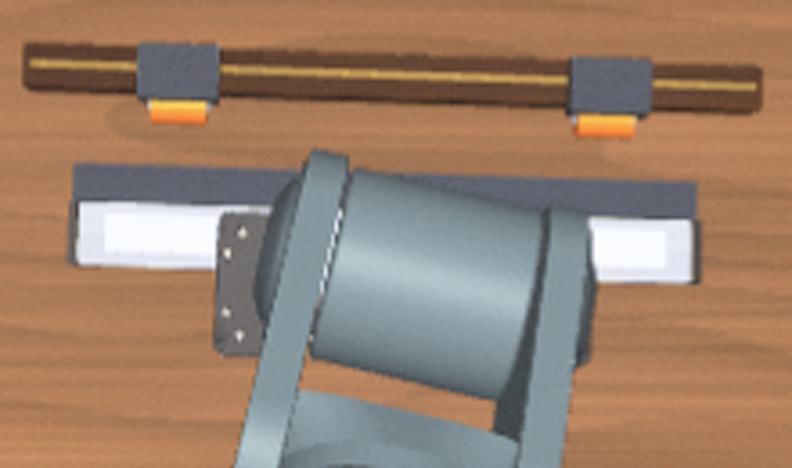

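The bar is now parallel to the rail: its rear edge runs (74,165) to (696,184), against the rail front (24,90) to (762,112). The gap is about 40 mm, and the bar is centred to about 4 mm.

```bash
python3 -m handwheel '{"delta_rot":[[0,0,0],[0,0,0],[0,0,0],[0,0,0],[0,0,0],[0,0,0],[0,0,0],[0,0,0],[0,0,0],[0,0,0],[0,0,0],[0,0,0]],"travel":[[0.3,0,0],[0.6,0,0],[0.9,0,0],[1.2,0,0],[1.5,0,0],[1.7,0,0],[1.9,0,0],[1.9,0,0],[1.0,0,0],[-0.1,0,0],[-0.1,0,0],[-0.1,0,0]],"claw":[9.4,9.4,9.4,9.4,9.4,9.4,9.4,9.4,9.4,9.4,4,0]}'
python3 -m handwheel '{"delta_rot":[[0,0,0],[0,0,0],[0,0,0],[0,0,0],[0,0,0],[0,0,0],[0,0,0],[0,0,0],[0,0,0],[0,0,0]],"travel":[[0,3,0],[0,6,0],[0,9,0],[0,11.5,0],[0,11.5,0],[0,11.5,0],[0.5,11.5,0],[1.0,11.5,0],[1.3,11.5,0],[1.6,11.5,0]],"claw":[0,0,0,0,0,0,0,0,0,0]}'
```

```text
clock: 6.9
position: [0.5457, -0.0113, 0.0127]
tool_rot: [3.141, -0.041, 0.001]
ft_force: [0.2, -0.8, -0.1]
grip_width: 0.0772
finger_force: 0.0
clock: 8.15
position: [0.5589, -0.1264, 0.0124]
tool_rot: [-3.141, 0.041, -0.0]
ft_force: [1.0, -0.3, -0.1]
grip_width: 0.0003
finger_force: 0.0
```

```bash
python3 -m handwheel '{"delta_rot":[[0,0,0],[0,0,0],[0,0,0],[0,0,0],[0,0,0],[0,0,0],[0,0,0]],"travel":[[0.2,0,0],[0.4,0,0],[0.5,0,0],[0.6,0,0],[0.7,0,0],[0.8,0,0],[0.9,0,0]],"claw":[0,0,0,0,0,0,0]}'
python3 -m handwheel '{"delta_rot":[[0,0,0],[0,0,0]],"travel":[[0.1,0,0],[0.1,0,0]],"claw":[0,0]}'
python3 -m handwheel '{"delta_rot":[[0,0,0],[0,0,0]],"travel":[[0.1,0,0],[0.1,0,0]],"claw":[0,0]}'
```

```text
clock: 9.02
position: [0.5676, -0.1268, 0.0124]
tool_rot: [-3.141, 0.041, 0.0]
ft_force: [-1.0, -0.9, -0.2]
grip_width: 0.0005
finger_force: 0.3
clock: 9.28
position: [0.5686, -0.1268, 0.0124]
tool_rot: [-3.141, 0.041, 0.0]
ft_force: [-0.8, 0.5, -0.8]
grip_width: 0.0003
finger_force: 0.4
clock: 9.52
position: [0.569, -0.1268, 0.0123]
tool_rot: [-3.141, 0.041, 0.003]
ft_force: [-4.2, -0.5, 1.5]
grip_width: 0.0005
finger_force: 2.1
```

```bash
for i in 1; do python3 -m handwheel '{"delta_rot":[[0,0,0],[0,0,0]],"travel":[[0.05,0,0],[0.05,0,0]],"claw":[0,0]}'
python3 -m handwheel '{"delta_rot":[[0,0,0],[0,0,0]],"travel":[[0.05,0,0],[0.05,0,0]],"claw":[0,0]}'; done | egrep 'pos|ft_'
```

```text
position: [0.5692, -0.1268, 0.0122]
ft_force: [-5.9, -1.1, 2.2]
position: [0.5693, -0.1267, 0.0121]
ft_force: [-6.6, 0.1, 3.1]
```

```bash
(python3 -m handwheel '{"delta_rot":[[0,0,0],[0,0,0]],"travel":[[0.05,0,0],[0.1,0,0]],"claw":[0,0]}'
python3 -m handwheel '{"delta_rot":[[0,0,0],[0,0,0]],"travel":[[0.05,0,0],[0.05,0,0]],"claw":[0,0]}'
python3 -m handwheel '{"delta_rot":[[0,0,0],[0,0,0]],"travel":[[0.05,0,0],[0.05,0,0]],"claw":[0,0]}') | egrep 'clock|pos|ft_'
```

```text
clock: 10.28
position: [0.5695, -0.1266, 0.0118]
ft_force: [-9.6, -1.5, 4.8]
clock: 10.52
position: [0.5695, -0.1266, 0.0117]
ft_force: [-9.7, -1.7, 5.8]
clock: 10.78
position: [0.5697, -0.1265, 0.0115]
ft_force: [-12.1, -0.6, 5.3]
```

```bash
(python3 -m handwheel '{"delta_rot":[[0,0,0],[0,0,0]],"travel":[[0.05,0,0],[0.05,0,0]],"claw":[0,0]}'
python3 -m handwheel '{"delta_rot":[[0,0,0],[0,0,0]],"travel":[[0.05,0,0],[0.05,0,0]],"claw":[0,0]}') | egrep 'clock|pos|ft_'
```

```text
clock: 11.02
position: [0.5703, -0.1266, 0.0115]
ft_force: [-10.2, -0.9, 4.3]
clock: 11.28
position: [0.5711, -0.1268, 0.0115]
ft_force: [-8.6, -1.9, 3.3]
```

Run:
```python
from h import *
f=grab_frame('scene');cv2.imwrite('pics/s1.png',cv2.resize(f['image'][160:330,180:450,::-1],None,fx=2.9,fy=2.9,interpolation=cv2.INTER_CUBIC))
```

```text
(no output)
```

View pics/s1.png

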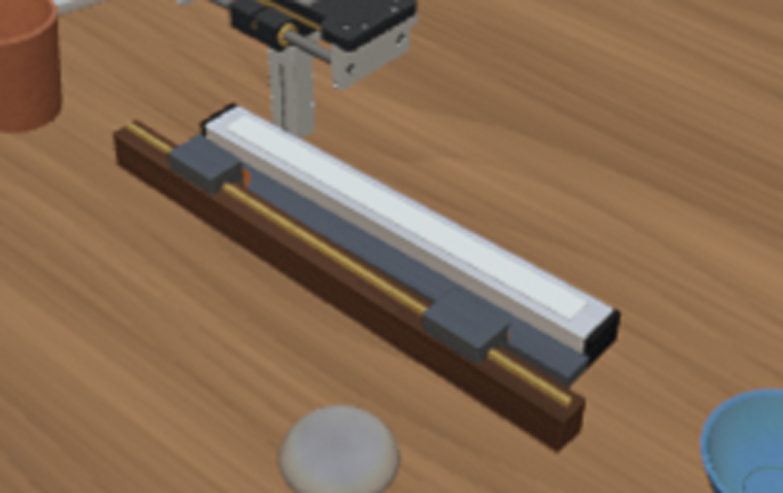

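The finger sits behind the right end, the tongue is entering under the right catch, and the force is already falling, so the roller is being lifted.

```bash
(python3 -m handwheel '{"delta_rot":[[0,0,0],[0,0,0],[0,0,0],[0,0,0]],"travel":[[0.05,0,0],[0.1,0,0],[0.15,0,0],[0.2,0,0]],"claw":[0,0,0,0]}'
python3 -m handwheel '{"delta_rot":[[0,0,0],[0,0,0],[0,0,0],[0,0,0]],"travel":[[0.05,0,0],[0.1,0,0],[0.15,0,0],[0.2,0,0]],"claw":[0,0,0,0]}'
python3 -m handwheel '{"delta_rot":[[0,0,0],[0,0,0]],"travel":[[0.05,0,0],[0.1,0,0]],"claw":[0,0]}') | egrep 'clock|pos|ft_'
```

```text
clock: 11.82
position: [0.574, -0.127, 0.0116]
ft_force: [-6.0, -0.3, 0.9]
clock: 12.32
position: [0.5766, -0.1273, 0.0119]
ft_force: [-3.5, -2.2, -0.9]
clock: 12.58
position: [0.5776, -0.1274, 0.0118]
ft_force: [-4.8, -2.7, -0.7]
```

```bash
(python3 -m handwheel '{"delta_rot":[[0,0,0],[0,0,0],[0,0,0],[0,0,0]],"travel":[[0.05,0,0],[0.1,0,0],[0.15,0,0],[0.2,0,0]],"claw":[0,0,0,0]}'
python3 -m handwheel '{"delta_rot":[[0,0,0],[0,0,0]],"travel":[[0.05,0,0],[0.1,0,0]],"claw":[0,0]}'
python3 -m handwheel '{"delta_rot":[[0,0,0],[0,0,0]],"travel":[[0.05,0,0],[0.1,0,0]],"claw":[0,0]}') | egrep 'clock|pos|ft_'
```

```text
clock: 13.08
position: [0.5794, -0.1274, 0.0117]
ft_force: [-6.0, -2.0, -0.3]
clock: 13.32
position: [0.5797, -0.1271, 0.0116]
ft_force: [-8.6, -1.5, 1.3]
clock: 13.58
position: [0.5798, -0.1271, 0.0115]
ft_force: [-10.6, -1.5, 4.0]
```

```bash
(python3 -m handwheel '{"delta_rot":[[0,0,0],[0,0,0],[0,0,0],[0,0,0],[0,0,0],[0,0,0],[0,0,0],[0,0,0],[0,0,0]],"travel":[[-1,0,0],[-2.5,0,0],[-4,0,0],[-4,-5,0],[-4,-11,0],[-4,-17,0],[-4,-23,0],[-4,-23,0],[-4,-23,0]],"claw":[0,0,0,0,0,0,0,0,0]}') | egrep 'clock|pos|ft_'; python3 look.py pics/c2.png
```

```text
clock: 14.7
position: [0.549, 0.1036, 0.0127]
ft_force: [0.7, -0.4, 0.4]
```

View pics/c2.png

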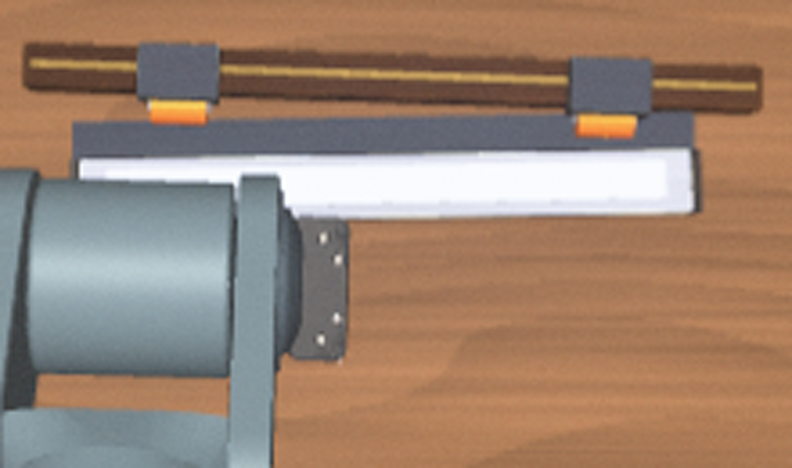

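The right end is at the rail: its rear corner at (694,113) meets the rail line. The left end is still about 16 mm out, at the catch.

```bash
(python3 -m handwheel '{"delta_rot":[[0,0,0],[0,0,0],[0,0,0],[0,0,0],[0,0,0],[0,0,0]],"travel":[[0.6,0,0],[1.2,0,0],[1.6,0,0],[1.9,0,0],[2.1,0,0],[2.2,0,0]],"claw":[0,0,0,0,0,0]}'
python3 -m handwheel '{"delta_rot":[[0,0,0],[0,0,0]],"travel":[[0.1,0,0],[0.2,0,0]],"claw":[0,0]}'
python3 -m handwheel '{"delta_rot":[[0,0,0],[0,0,0]],"travel":[[0.1,0,0],[0.2,0,0]],"claw":[0,0]}'
python3 -m handwheel '{"delta_rot":[[0,0,0],[0,0,0]],"travel":[[0.05,0,0],[0.1,0,0]],"claw":[0,0]}') | egrep 'clock|pos|ft_'
```

```text
clock: 15.5
position: [0.5707, 0.1032, 0.0124]
ft_force: [-0.2, 0.3, -0.3]
clock: 15.75
position: [0.5726, 0.1032, 0.0125]
ft_force: [-0.4, -0.4, -0.7]
clock: 16.0
position: [0.5745, 0.1031, 0.0124]
ft_force: [-1.8, 0.5, 1.2]
clock: 16.25
position: [0.5748, 0.1031, 0.0122]
ft_force: [-3.1, 0.3, 1.8]
```

```bash
(python3 -m handwheel '{"delta_rot":[[0,0,0],[0,0,0],[0,0,0],[0,0,0]],"travel":[[0.05,0,0],[0.1,0,0],[0.15,0,0],[0.2,0,0]],"claw":[0,0,0,0]}'
python3 -m handwheel '{"delta_rot":[[0,0,0],[0,0,0]],"travel":[[0.05,0,0],[0.1,0,0]],"claw":[0,0]}'
python3 -m handwheel '{"delta_rot":[[0,0,0],[0,0,0]],"travel":[[0.05,0,0],[0.05,0,0]],"claw":[0,0]}') | egrep 'clock|pos|ft_'
```

```text
clock: 16.75
position: [0.5755, 0.1031, 0.0117]
ft_force: [-8.4, 0.1, 4.7]
clock: 17.0
position: [0.5757, 0.1031, 0.0114]
ft_force: [-9.9, 0.1, 4.9]
clock: 17.25
position: [0.5758, 0.1031, 0.0113]
ft_force: [-10.7, 1.0, 3.7]
```

```bash
(python3 -m handwheel '{"delta_rot":[[0,0,0],[0,0,0]],"travel":[[0.05,0,0],[0.1,0,0]],"claw":[0,0]}'
python3 -m handwheel '{"delta_rot":[[0,0,0],[0,0,0]],"travel":[[0.05,0,0],[0.05,0,0]],"claw":[0,0]}') | egrep 'clock|pos|ft_'
```

```text
clock: 17.5
position: [0.5767, 0.1033, 0.0113]
ft_force: [-10.4, 0.7, 4.4]
clock: 17.75
position: [0.5775, 0.1034, 0.0113]
ft_force: [-8.6, 0.6, 4.4]
```

Over the crest. Now I'll follow it in to the rail.

```bash
(python3 -m handwheel '{"delta_rot":[[0,0,0],[0,0,0],[0,0,0],[0,0,0]],"travel":[[0.05,0,0],[0.1,0,0],[0.15,0,0],[0.2,0,0]],"claw":[0,0,0,0]}'
python3 -m handwheel '{"delta_rot":[[0,0,0],[0,0,0],[0,0,0],[0,0,0]],"travel":[[0.05,0,0],[0.1,0,0],[0.15,0,0],[0.2,0,0]],"claw":[0,0,0,0]}'
python3 -m handwheel '{"delta_rot":[[0,0,0],[0,0,0],[0,0,0],[0,0,0]],"travel":[[0.05,0,0],[0.1,0,0],[0.15,0,0],[0.2,0,0]],"claw":[0,0,0,0]}'
python3 -m handwheel '{"delta_rot":[[0,0,0],[0,0,0]],"travel":[[0.05,0,0],[0.1,0,0]],"claw":[0,0]}') | egrep 'clock|pos|ft_'
```

```text
clock: 18.25
position: [0.5799, 0.1038, 0.0113]
ft_force: [-7.6, 2.8, 1.4]
clock: 18.75
position: [0.5825, 0.1037, 0.0113]
ft_force: [-5.4, 2.5, -0.3]
clock: 19.25
position: [0.5846, 0.1036, 0.0113]
ft_force: [-6.0, 3.0, -1.1]
clock: 19.5
position: [0.5856, 0.1036, 0.0112]
ft_force: [-5.2, 2.2, 0.6]
```

```bash
(python3 -m handwheel '{"delta_rot":[[0,0,0],[0,0,0],[0,0,0],[0,0,0]],"travel":[[0.05,0,0],[0.1,0,0],[0.15,0,0],[0.2,0,0]],"claw":[0,0,0,0]}'
python3 -m handwheel '{"delta_rot":[[0,0,0],[0,0,0]],"travel":[[0.05,0,0],[0.1,0,0]],"claw":[0,0]}'
python3 -m handwheel '{"delta_rot":[[0,0,0],[0,0,0]],"travel":[[0.05,0,0],[0.1,0,0]],"claw":[0,0]}'
python3 -m handwheel '{"delta_rot":[[0,0,0],[0,0,0]],"travel":[[0.05,0,0],[0.1,0,0]],"claw":[0,0]}') | egrep 'clock|pos|ft_'
```

```text
clock: 20.0
position: [0.5874, 0.1037, 0.0112]
ft_force: [-6.8, 3.2, 0.6]
clock: 20.25
position: [0.5882, 0.1037, 0.0112]
ft_force: [-7.8, 3.1, 1.3]
clock: 20.5
position: [0.5882, 0.1036, 0.0112]
ft_force: [-9.9, 2.8, 3.9]
clock: 20.75
position: [0.5883, 0.1035, 0.011]
ft_force: [-13.6, 2.9, 6.5]
```

```bash
(python3 -m handwheel '{"delta_rot":[[0,0,0],[0,0,0],[0,0,0],[0,0,0],[0,0,0],[0,0,0],[0,0,0],[0,0,0],[0,0,0],[0,0,0]],"travel":[[-1,0,0],[-2,0,0],[-2,5,0],[-2,11,0],[-2,17,0],[-2,23,0],[-2,23,0],[-1.4,23,0],[-1.2,23,0],[-1.1,23,0]],"claw":[0,0,0,0,0,0,0,0,0,0]}'
python3 -m handwheel '{"delta_rot":[[0,0,0],[0,0,0],[0,0,0],[0,0,0]],"travel":[[0.05,0,0],[0.1,0,0],[0.15,0,0],[0.2,0,0]],"claw":[0,0,0,0]}'
python3 -m handwheel '{"delta_rot":[[0,0,0],[0,0,0],[0,0,0],[0,0,0]],"travel":[[0.05,0,0],[0.1,0,0],[0.15,0,0],[0.2,0,0]],"claw":[0,0,0,0]}') | egrep 'clock|pos|ft_'
```

```text
clock: 22.0
position: [0.5758, -0.1257, 0.0124]
ft_force: [-0.2, -0.4, -0.8]
clock: 22.5
position: [0.5776, -0.1271, 0.0125]
ft_force: [-0.3, -0.4, -0.3]
clock: 23.0
position: [0.5796, -0.1271, 0.0124]
ft_force: [0.3, 0.4, -0.3]
```

```bash
(python3 -m handwheel '{"delta_rot":[[0,0,0],[0,0,0],[0,0,0],[0,0,0]],"travel":[[0.05,0,0],[0.1,0,0],[0.15,0,0],[0.2,0,0]],"claw":[0,0,0,0]}'
python3 -m handwheel '{"delta_rot":[[0,0,0],[0,0,0]],"travel":[[0.05,0,0],[0.1,0,0]],"claw":[0,0]}'
python3 -m handwheel '{"delta_rot":[[0,0,0],[0,0,0]],"travel":[[0.05,0,0],[0.1,0,0]],"claw":[0,0]}'
python3 -m handwheel '{"delta_rot":[[0,0,0],[0,0,0]],"travel":[[0.05,0,0],[0.1,0,0]],"claw":[0,0]}') | egrep 'clock|pos|ft_'
```

```text
clock: 23.5
position: [0.5804, -0.127, 0.012]
ft_force: [-5.2, -0.2, 2.4]
clock: 23.75
position: [0.5813, -0.1272, 0.0121]
ft_force: [-5.7, -1.2, 2.9]
clock: 24.0
position: [0.5822, -0.1274, 0.012]
ft_force: [-5.8, -1.9, 2.5]
clock: 24.25
position: [0.5823, -0.1272, 0.0118]
ft_force: [-9.3, -1.5, 6.0]
```

```bash
(python3 -m handwheel '{"delta_rot":[[0,0,0],[0,0,0]],"travel":[[0.05,0,0],[0.1,0,0]],"claw":[0,0]}'
python3 -m handwheel '{"delta_rot":[[0,0,0],[0,0,0],[0,0,0],[0,0,0],[0,0,0],[0,0,0],[0,0,0],[0,0,0],[0,0,0],[0,0,0]],"travel":[[-1,0,0],[-2,0,0],[-2,-5,0],[-2,-11,0],[-2,-17,0],[-2,-23,0],[-2,-23,0],[-1.2,-23,0],[-0.8,-23,0],[-0.7,-23,0]],"claw":[0,0,0,0,0,0,0,0,0,0]}'
python3 -m handwheel '{"delta_rot":[[0,0,0],[0,0,0]],"travel":[[0.05,0,0],[0.1,0,0]],"claw":[0,0]}') | egrep 'clock|pos|ft_'
```

```text
clock: 24.5
position: [0.5823, -0.127, 0.0116]
ft_force: [-12.5, -1.5, 6.0]
clock: 25.75
position: [0.5853, 0.1014, 0.0125]
ft_force: [-0.0, -1.0, -0.3]
clock: 26.0
position: [0.5855, 0.1024, 0.0123]
ft_force: [-0.2, 0.4, 0.9]
```

```bash
(python3 -m handwheel '{"delta_rot":[[0,0,0],[0,0,0],[0,0,0],[0,0,0]],"travel":[[0.05,0,0],[0.1,0,0],[0.15,0,0],[0.2,0,0]],"claw":[0,0,0,0]}'
python3 -m handwheel '{"delta_rot":[[0,0,0],[0,0,0]],"travel":[[0.05,0,0],[0.1,0,0]],"claw":[0,0]}'
python3 -m handwheel '{"delta_rot":[[0,0,0],[0,0,0]],"travel":[[0.05,0,0],[0.1,0,0]],"claw":[0,0]}'
python3 -m handwheel '{"delta_rot":[[0,0,0],[0,0,0]],"travel":[[0.05,0,0],[0.1,0,0]],"claw":[0,0]}') | egrep 'clock|pos|ft_'
```

```text
clock: 26.5
position: [0.5876, 0.1028, 0.0125]
ft_force: [0.7, 0.1, 0.6]
clock: 26.75
position: [0.5882, 0.1028, 0.0123]
ft_force: [-2.7, 0.4, 0.6]
clock: 27.0
position: [0.5883, 0.1028, 0.012]
ft_force: [-5.5, 0.1, 3.0]
clock: 27.25
position: [0.5887, 0.1028, 0.0118]
ft_force: [-7.0, 0.4, 3.6]
```

```bash
(python3 -m handwheel '{"delta_rot":[[0,0,0],[0,0,0],[0,0,0]],"travel":[[0.05,0,0],[0.1,0,0],[0.15,0,0]],"claw":[0,0,0]}'
python3 -m handwheel '{"delta_rot":[[0,0,0],[0,0,0],[0,0,0],[0,0,0],[0,0,0],[0,0,0],[0,0,0],[0,0,0]],"travel":[[-1,0,0],[-3,0,0],[-6,0,0],[-10,0,0],[-12,0,-4],[-12,0,-10],[-12,0,-14],[-12,0,-14]],"claw":[0,0,0,0,0,0,0,0]}') | egrep 'clock|pos|ft_'
python3 - <<'E'
from h import *
a=grab_frame('top')['image'][:,:,::-1];b=grab_frame('scene')['image'][:,:,::-1]
a=cv2.resize(a[220:300,240:460],(790,287),interpolation=cv2.INTER_CUBIC);b=cv2.resize(b[180:320,190:420],(500,304),interpolation=cv2.INTER_CUBIC)
o=np.zeros((593,790,3),np.uint8);o[:287]=a;o[289:593,:500]=b;cv2.imwrite('pics/e.png',o)
E
```

```text
clock: 27.62
position: [0.5887, 0.1029, 0.0114]
ft_force: [-11.1, 1.1, 5.1]
clock: 28.62
position: [0.4753, 0.1057, 0.1568]
ft_force: [0.7, -0.5, -0.1]
```

View pics/e.png

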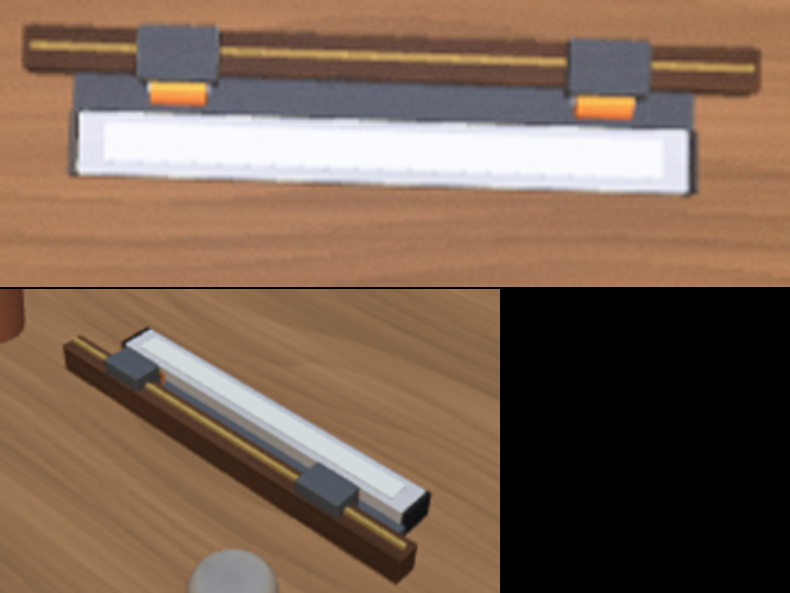

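The bar lies flush along the rail: its rear edge follows the rail front from (75,75) to (693,94), parallel to it, with both rollers over the tongue. The gripper is clear, so I'm handing in.

```bash
python3 -c "
from cell import robot
print(robot.finish_job())"
```

```text
the job is handed in; nothing more can be done
None
```

I docked the bar under both catches and handed the job in at about 29 s. In the last pictures it lay flush and parallel to the rail, and my force readings peaked at about 15 N. The hand-in call returned no verdict.

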